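Lay a feed roller in its jig and lock the tailstock one slot in

ROBOT

A 6-joint arm with a two-finger parallel gripper is mounted at the origin on the work surface. World frame = base frame: x ahead of the robot, y to its left, z up, the work surface at z = 0. Lengths are in m, angles in rad, forces in N, time in s.
With the tool pointing down it reaches from about 0.25 to 0.775 m from the base axis. Payload 4 kg.
Tool frame: the origin (TCP) lies at the very end of the fingers, on their centre line; the grasp point (between the pads) lies 19 mm behind it (robot.hold_point_z is the distance from the TCP to the grasp point, in m); z points along the fingers, y is the line along which they close (so a half turn about z gives the same grasp; the last joint's range is limited). The gripper opens to 94 mm and grips with 3 to 60 N. Pads are 16 mm wide; open, the fingers measure 119 mm over their backs; the gripper's body (75 mm by 177 mm) begins 78 mm behind the grasp point.
Start: joints at [1.173, 0.087, 1.371, -0, 1.684, -0.103], TCP at [0.16, 0.526, 0.206] pointing down, gripper open.
Joint ranges: [-3.1, 3.1], [-0.76, 2.03], [0.27, 2.55], [-1.08, 4.22], [0.17, 2.65], [-2.57, 2.57]. Speed limits (rad/s): [2.79, 2.79, 3.14, 3.14, 3.14, 3.14].

INTERFACE

Orientations are given as [roll, pitch, yaw] about the fixed x, y, z axes, in that order (R = Rz(yaw) Ry(pitch) Rx(roll)).
In Python, from bench import robot gives the robot as it stands.
- The arm moves only by the tool carry_out, never from a script. Its argument "steps" is a list of rows, each a list of 3 entries, a list of its own where there are three numbers: the shift along the tool's x, y, z in m, then the turn about the tool's z in units of 10 degrees (1.0 is 10 degrees), then the closure, from -1 (fully open) to 1 (shut). In form: [[[tx, ty, tz], roll, jaw], ...]. A call has 1 to 10 rows; each row is the pose to reach, as a shift and turn from the pose commanded when the call began, along the tool's axes at that moment; what a row does not reach only later rows make up. A row lasts 1/8 s, in which the tool goes at most 62.5 mm and 10.7 degrees, less where a joint would pass 70% of its speed; a pose out of reach is approached as far as the arm can. A call with a gripper value outside its range is refused whole. The fingers move at their own pace and stop on an object; the grip force is fixed at half the most. Time passes only in rows, so rows that repeat a pose let the fingers close. It gives the time, the measured TCP pose, the force, the opening and the grip force at its end, in the units of the state.
- robot.get_obs(): the state, without advancing time (a new reading comes with each control period).
- robot.snapshot(name): name is "side" or "top" or "wrist"; returns a dict with "image" (480x640x3 uint8, red, green, blue), "z_map" (480x640 float32, m along the optical axis (not along the pixel's ray), 0 where there is no reading), "mtx" (3x3 intrinsics, pixels), "R" (3x3) and "t" (3): a world point X has camera coordinates R X + t. Camera axes: x right, y down, z forward; pixel columns grow to the right and rows downward; lengths in m; the calibration is good to about 2 mm. A picture is of the moment at which its call begins.
- robot.close_job(): hands the job in; it is judged then, once.
The state is a dict: "time": time; "joint_positions": joint angles; "qvel": joint speeds; "joint_torque": joint torques, N m; "tool_pos": TCP position; "ee_rot": TCP orientation; "wrist_force": force on the tool from outside, world axes, zero at the start; "wrist_torque": the same for the moment, N m; "width": finger opening in m; "finger_force": force on a finger pad.
Only numpy, scipy, OpenCV 4.12 (cv2) and the standard library are available. Lean on these libraries where they do the work, as an engineer would, in place of code of your own. Each camera call takes 0.05 s, during which the arm holds its last target. There are 200 camera calls.

TASK

Lay the standing black feed roller on its side in the two white V-blocks of the jig and let go of it. Then pull up the orange plunger knob on the blue tailstock, slide the tailstock one slot towards the roller and let the pin go fully home in that slot, so that the roller is shut in. Finish while still holding the knob with the pin fully home - do not let go of it - and leave the other things on the bench alone.

Things in the scene. Friction and masses are not known exactly. Their poses are not given: they have to be found in the camera images.
- roller: the feed roller: black rubber cylinder with white end hubs, 40 mm diameter, 120 mm long, 0.2 to 0.4 kg, alike at both ends; it starts standing upright on the bench. Origin at the centre of the end it stands on, own z along its axis to the other end, so its middle is at z = 60 mm.
- jig: the jig, fixed to the bench: aluminium base plate 110 x 330 x 12 mm. Origin under the plate's centre at bench level, own z up, own y along the jig from the tailstock (-y) to the cradle (+y). Along it: steel ladder rail with the blue tailstock (y -155 to 20 mm), two white V-blocks, blue fixed end stop (60 mm wide, top 52 mm above the bench, inner face at y = 140 mm).
- cradle (a point): on the axis of a roller laid in the V-blocks, midway between them: jig x = 0, y = 77.5 mm, 52 mm above the bench; axes as the jig's; the laid roller runs along y. The two 90-degree V-blocks are 16 mm thick in y, 64 mm wide in x, tops 49 mm above the bench, centred 42 mm either side of this point; the 68 mm between them are open down to the base plate.
- tailstock (a joint): slide of the tailstock along the jig's y, m: 0 (within 1 mm) at the start, growing towards the cradle; next slot at 0.030. Blue block 60 mm wide in x, 50 mm long, top 68 mm above the bench; a collar, 20 mm diameter, up to 74 mm. With the pin out it slides with about 2 N. A robot that carries the knob sideways carries the tailstock along.
- nose (a point): centre of the tip of the tailstock's white nose (34 mm diameter, at the laid roller's axis height), 50 mm in front of the knob's axis in the jig's y; moves with the tailstock. At the start 155 mm are free between it and the end stop, one slot on 125 mm. It pushes the laid roller along the V-blocks if they meet.
- next_slot (a point): centre of the top of the slot that the pin must end in: jig x = 0, y = -35 mm, 28 mm above the bench (hidden under the tailstock at the start). The ladder rail, 30 mm wide, has slots 11 mm long every 30 mm, at jig y = -125, -95, -65 (start), -35, -5 mm.
- plunger (a joint): lift of the plunger (knob and pin in one) over the tailstock, m: 0 = pin fully home, 0.014 = top stop. A spring presses it down, 3 N at 0, 6.5 N at the top. The pin (8 mm diameter, round tip) is clear of the rail above 0.010; let down between slots it rests on the rail at 0.010 and drops in over a slot; there it locks the tailstock with 1.5 mm of play either way.
- knob: the orange round knob on the plunger, upright cylinder 28 mm diameter, 26 mm tall. Origin at the centre of its underside, on the pin's axis, 82 mm above the bench when the pin is home (14 mm above the tailstock block); own z up. It moves with tailstock and plunger.
- parts_bin: bystander: loose pink parts bin, 90 x 110 x 40 mm, origin at the centre of its underside
- screwdriver: bystander: loose screwdriver lying on the bench, origin near its middle at bench level
- cleaner: bystander: loose blue bottle standing on the bench, 52 mm diameter, 110 mm tall, origin at the centre of its underside
Things that resemble listed ones, but are neither listed nor needed, are in the scene too. What is shaped like the roller but pink is not meant.

How it is judged:
On the way, in this order (a step that is already met when the one before it is completed fails the run):
1. the roller lies in the V-blocks, let go (angle between the z axis of roller and the y axis of cradle, either way round below 0.08 rad and z of roller in the frame of cradle between -0.005 and 0.005 m and x of roller in the frame of cradle between -0.006 and 0.006 m and contact force between the fingers and roller below 0.3 N and linear speed of roller below 0.03 m/s and value of joint tailstock below 0.005 m), for 0.2 s.
2. the plunger is pulled clear of the rail, with the tailstock still at its first slot (value of joint plunger above 0.007 m and value of joint tailstock between -0.02 and 0.02 m), for 0.05 s.
At the end, for the whole second after the job is handed in: Tailstock locked one slot on (30 mm, within 2.5), plunger within 2 mm of home, fingers still on the knob (over 1.5 N); roller at rest in both V-blocks, untouched by the robot, axis within 0.08 rad of the jig's, within 5 mm in height and 6 mm sideways (value of joint tailstock between 0.0275 and 0.0325 m and value of joint plunger below 0.002 m and contact force between the fingers and knob above 1.5 N and angle between the z axis of roller and the y axis of cradle, either way round below 0.08 rad and z of roller in the frame of cradle between -0.005 and 0.005 m and x of roller in the frame of cradle between -0.006 and 0.006 m and contact force between the arm and roller below 0.3 N and linear speed of roller below 0.03 m/s); the arm keeps its last pose, push and grip.
It fails at once if the parts bin is moved (distance of parts_bin from where it was at the start of the episode above 0.03 m).
It fails at once if the screwdriver is moved (distance of screwdriver from where it was at the start of the episode above 0.03 m).
It fails at once if the bottle is moved or tipped (distance of cleaner from where it was at the start of the episode above 0.03 m or angle between cleaner's own z axis and vertical above 0.4 rad).
It also fails if it takes over 50 s, if anything falls off the work surface, if the arm or the gripper's body presses on something with over 40 N, if the wrist force passes 120 N, or if a joint passes its speed limit or range.

## Working session

There is one attempt and no reset: what is moved stays moved. The work goes in short steps, Python scripts to look and compute and a tool call to move; the robot and the scene stay as the last step left them, time stands still between calls to the robot, and variables do not carry over. Pictures are saved under pics/ and viewed, at most 10 in all, crops included, and the job is handed in when it is done.

Besides the shell and the picture viewer there is one more tool, called after "Emit:" as name(argument=value, ...), one argument or row to a line, values as JSON. carry_out: Moves the arm, as the interface text tells. Its arguments: {"type":"object","properties":{"steps":{"type":"array","items":{"type":"array"}}},"required":["steps"]}

```bash
mkdir -p pics; ls; python3 - <<'E'
from bench import robot
import cv2,numpy as np,pickle
for n in ("top","side"):
    s=robot.snapshot(n); cv2.imwrite(f"pics/{n}0.png",s["image"][:,:,::-1]); pickle.dump(s,open(f"{n}0.pkl","wb"))
    print(n,s["mtx"].tolist(),(-s["R"].T@s["t"]).round(3))
o=robot.get_obs(); print(o); print(robot.hold_point_z)
E
```

```text
pics
top [[482.6025940897703, 0.0, 319.9085912641802], [0.0, 482.6025940897703, 241.04515802197764], [0.0, 0.0, 1.0]] [0.439 0.025 1.094]
side [[457.44800170369086, 0.0, 317.72786031379326], [0.0, 457.44800170369086, 233.30074678906303], [0.0, 0.0, 1.0]] [0.217 0.522 0.798]
{'time': 0.1, 'joint_positions': array([ 1.17290041e+00,  8.78930204e-02,  1.37210190e+00, -6.43287992e-06,
        1.68362460e+00, -1.03099491e-01]), 'qvel': array([ 0.00080491, -0.0018199 , -0.00219504, -0.00115279, -0.00298237,
        0.00227726]), 'joint_torque': array([ 1.81104890e-03, -3.41250515e+01, -3.03302479e+01,  7.20014283e-02,
        3.05209262e-02, -1.08559800e-04]), 'tool_pos': array([0.15960939, 0.52580381, 0.20441534]), 'ee_rot': array([-3.13957588e+00, -2.02240013e-04,  2.84679530e+00]), 'wrist_force': array([ 0.02938228, -0.66356506, -0.43366168]), 'wrist_torque': array([ 0.04115166, -0.00393605,  0.00578875]), 'finger_force': 0.0, 'width': 0.0938381385162534}
0.0188
```

View pics/top0.png

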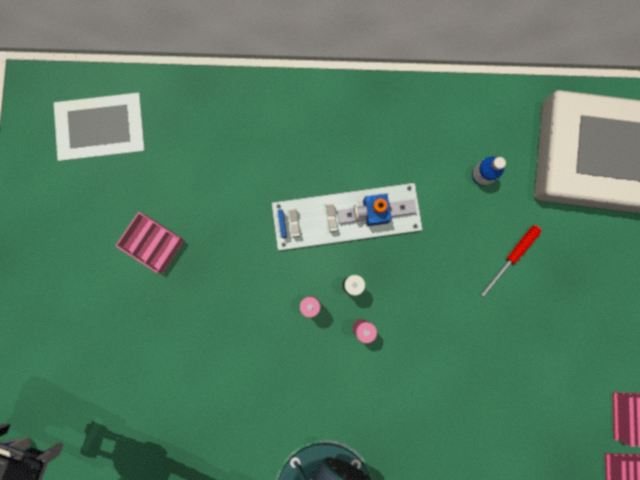

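View pics/side0.png

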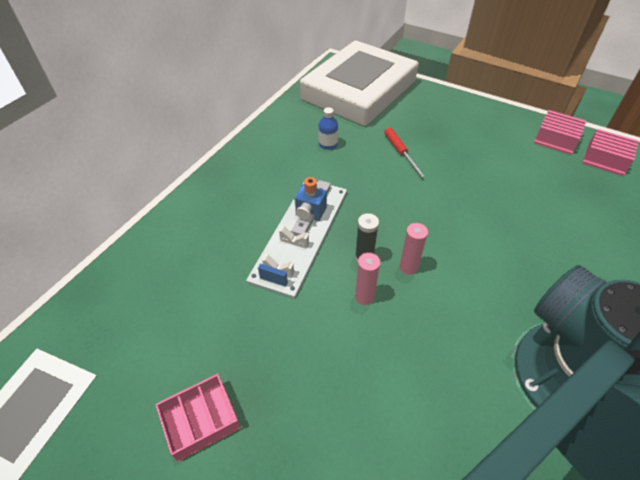

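The top view shows the roller (white hub) standing at about (355,285), with pink decoys at (310,307) and (366,332). The jig spans (275–420, 185–248): end stop on the left at (282,222), knob at (380,205). The side view agrees.

```bash
cat > h.py <<'E'
from bench import robot
import cv2,numpy as np,pickle
def cloud(s):
    v,u=np.mgrid[:480,:640]; d=s["z_map"]; K=s["mtx"]
    P=np.stack([(u-K[0,2])/K[0,0]*d,(v-K[1,2])/K[1,1]*d,d],-1)
    return (P-s["t"])@s["R"]          # world points HxWx3
def ray(s,u,v,z):
    c=-s["R"].T@s["t"]; d=s["R"].T@np.linalg.inv(s["mtx"])@[u,v,1]
    return c+d*(z-c[2])/d[2]
def hsv(s): return cv2.cvtColor(s["image"],cv2.COLOR_RGB2HSV)
def blob(m):                       # biggest blob: centroid, mask
    n,l,st,c=cv2.connectedComponentsWithStats(m.astype(np.uint8)); i=1+st[1:,4].argmax()
    return c[i],l==i
E
python3 - <<'E'
from h import *
for n in ("top","side"):
    s=pickle.load(open(n+"0.pkl","rb")); W=cloud(s); H=hsv(s)
    ok=(s["z_map"]>0)
    print(n,"bench z",np.median(W[(abs(W[...,0]-.35)<.05)&(abs(W[...,1])<.3)&ok][:,2]).round(4))
    near=(W[...,0]>.2)&(W[...,0]<.75)&(abs(W[...,1]-.0)<.28)&ok
    green=(H[...,0]>60)&(H[...,0]<90)&(H[...,1]>80)
    m=near&(W[...,2]>.003)&(W[...,2]<.02)&~green
    c,b=blob(m&(H[...,1]<60))
    cn=cv2.findContours(b.astype(np.uint8),0,2)[0]; cn=max(cn,key=cv2.contourArea)[:,0]
    pts=np.array([ray(s,u,v,.012)[:2] for u,v in cn],np.float32)
    r=cv2.minAreaRect(pts); print("plate",r,cv2.boxPoints(r).round(4).tolist())
    c,b=blob(near&(H[...,0]<14)&(H[...,1]>170)&(W[...,2]>.07)); print("knob px",c,"top ray",ray(s,*c,.108).round(4),"cloud med",np.median(W[b],0).round(4),b.sum())
    m=near&(W[...,2]>.112)&(W[...,2]<.13)&(H[...,1]<70); c,b=blob(m); print("roller hub px",c,ray(s,*c,.12).round(4),b.sum())
    m=near&(W[...,2]>.112)&(W[...,2]<.13)&(H[...,0]>150)&(H[...,1]>70)
    k,l,st,cc=cv2.connectedComponentsWithStats(m.astype(np.uint8))
    for i in range(1,k):
        if st[i,4]>30: print("pink",cc[i],ray(s,*cc[i],.12).round(3))
    m=near&(H[...,0]>100)&(H[...,0]<125)&(H[...,1]>150)&(W[...,2]>.03); 
    k,l,st,cc=cv2.connectedComponentsWithStats(m.astype(np.uint8))
    for i in range(1,k):
        if st[i,4]>30: print("blue",cc[i],W[l==i].mean(0).round(3),st[i,4])
E
```

```text
top bench z -0.0009
plate ((0.6023612022399902, -0.03211687505245209), (0.11072665452957153, 0.3308664560317993), 9.712888717651367) [[0.5199000239372253, 0.12160000205039978], [0.5756999850273132, -0.2045000046491623], [0.6848000288009644, -0.1858000010251999], [0.6290000081062317, 0.14030000567436218]]
knob px [380.66666667 204.6       ] top ray [ 0.6151 -0.0973  0.108 ] cloud med [ 0.6145 -0.0979  0.1069] 15
roller hub px [353.92207792 285.17532468] [ 0.4474 -0.0448  0.12  ] 308
pink [309.46441948 306.68539326] [0.402 0.043 0.12 ]
pink [365.64210526 332.32631579] [ 0.355 -0.07   0.12 ]
blue [376.24671916 211.43569554] [ 0.607 -0.093  0.067] 381
blue [281.84042553 223.42553191] [0.577 0.11  0.051] 94
side bench z -0.0004
plate ((0.601502001285553, -0.02915675938129425), (0.11359565705060959, 0.3331620991230011), 9.718987464904785) [[0.5174000263214111, 0.12540000677108765], [0.5735999941825867, -0.2029000073671341], [0.6855999827384949, -0.18379999697208405], [0.6294000148773193, 0.1446000039577484]]
knob px [313.625 181.75 ] top ray [ 0.6055 -0.0985  0.108 ] cloud med [ 0.6058 -0.0991  0.1063] 8
roller hub px [367.68421053 222.05614035] [ 0.4463 -0.0426  0.12  ] 285
pink [416.65116279 232.13953488] [ 0.352 -0.067  0.12 ]
pink [368.2829582  262.64951768] [0.4   0.046 0.12 ]
```

Emit:
carry_out(
  steps=[
    [[-0.44,-0.462,0.0],6.34,-0.36],
    [[-0.44,-0.462,0.0],6.34,-0.36],
    [[-0.44,-0.462,0.0],6.34,-0.36],
    [[-0.44,-0.462,0.0],6.34,-0.36],
    [[-0.44,-0.462,0.0],6.34,-0.36],
    [[-0.44,-0.462,0.0],6.34,-0.36],
    [[-0.44,-0.462,0.0],6.34,-0.36],
    [[-0.44,-0.462,0.0],6.34,-0.36],
    [[-0.44,-0.462,0.0],6.34,-0.36],
    [[-0.44,-0.462,0.0],6.34,-0.36],
  ],
)

```text
time: 1.35
tool_pos: [0.4411, -0.034, 0.2052]
ee_rot: [3.141, -0.0, 1.74]
wrist_force: [1.6, -0.3, 0.2]
width: 0.0637
finger_force: 0.0
```

```bash
python3 - <<'E'
from h import *
s=robot.snapshot("wrist"); cv2.imwrite("pics/w1.png",s["image"][:,:,::-1]); o=robot.get_obs(); print(o["tool_pos"],o["ee_rot"])
W=cloud(s);H=hsv(s)
m=(W[...,2]>.112)&(W[...,2]<.13)&(s["z_map"]>0)&(H[...,1]<90); c,b=blob(m); (x,y),r=cv2.minEnclosingCircle(np.argwhere(b)[:,::-1].astype(np.float32)); print(c,b.sum(),(x,y),r,ray(s,x,y,.12),ray(s,*c,.12))
E
```

```text
[ 0.44343702 -0.04085717  0.20430776] [-3.14108748  0.00601028  1.73252152]
[322.36324451 261.36990596] 2552 (322.30767822265625, 261.30767822265625) 28.774389266967773 [ 0.4478176 -0.0462483  0.12     ] [ 0.447864   -0.04628708  0.12      ]
```

View pics/w1.png

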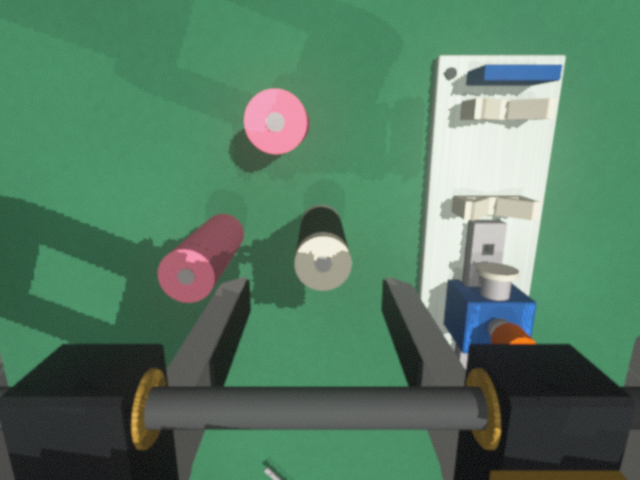

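The wrist view shows the roller hub at (322,261), centred between the fingers. The pink decoys are at (275,122) and (187,275), clear of them.

Emit:
carry_out(
  steps=[
    [[0,0,0.05],0,-0.36],
    [[0,0,0.1],0,-0.36],
    [[0,0,0.123],0,-0.36],
    [[0,0,0.123],0,-0.36],
    [[0,0,0.123],0,0.5],
    [[0,0,0.123],0,0.5],
    [[0,0,0.123],0,0.5],
    [[0,0,0.123],0,0.5],
  ],
)

```text
time: 2.4
tool_pos: [0.442, -0.032, 0.0838]
ee_rot: [3.138, 0.001, 1.74]
wrist_force: [2.2, 1.5, 2.8]
width: 0.0357
finger_force: 27.4
```

```bash
python3 - <<'E'
from h import *
for i in range(3):
    s=robot.snapshot("wrist"); o=robot.get_obs(); print(o["time"],o["tool_pos"],o["ee_rot"],o["width"],o["wrist_force"],o["joint_positions"].round(4))
cv2.imwrite("pics/w2.png",s["image"][:,:,::-1])
s=robot.snapshot("side"); cv2.imwrite("pics/s2.png",cv2.resize(s["image"][150:350,250:500,::-1],None,fx=2.4,fy=2.4))
E
```

```text
2.45 [ 0.44201156 -0.03204104  0.08382158] [3.13826671e+00 7.87851407e-04 1.74035918e+00] 0.035465119062601774 [ 1.82326801 -0.10139971  4.68422438] [-2.0080e-01 -9.8300e-02  1.7998e+00  5.0000e-04  1.4367e+00 -3.7040e-01]
2.5 [ 0.44202786 -0.03207209  0.08379853] [3.13824628e+00 7.83972532e-04 1.74032604e+00] 0.03550539550734102 [1.1050997  1.14450608 4.46016021] [-2.0090e-01 -9.8300e-02  1.7998e+00  5.0000e-04  1.4366e+00 -3.7050e-01]
2.55 [ 0.44202647 -0.03207938  0.0838076 ] [3.13827105e+00 7.83461003e-04 1.74030186e+00] 0.035476880515370006 [ 1.32133445 -0.22727793  5.75333202] [-2.0090e-01 -9.8300e-02  1.7998e+00  5.0000e-04  1.4367e+00 -3.7050e-01]
```

View pics/w2.png

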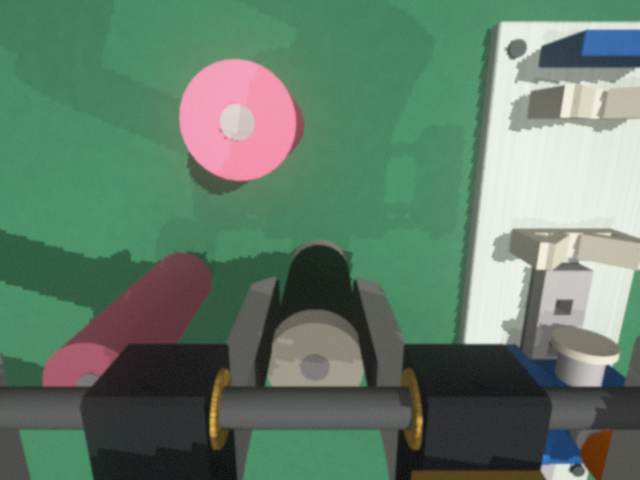

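The picture shows the hub at (315,367), too far back between the pads. The last call was still ramping when it ended, so the grip is about 13 mm off in tool x; I'll re-grip.

Emit:
carry_out(
  steps=[
    [[0,0,0],0,-0.3],
    [[0,0,0],0,-0.3],
    [[0,0,0],0,-0.3],
    [[-0.0137,0.0015,0],0,-0.3],
    [[-0.0137,0.0015,0],0,-0.3],
    [[-0.0137,0.0015,0],0,0.5],
    [[-0.0137,0.0015,0],0,0.5],
    [[-0.0137,0.0015,0],0,0.5],
    [[-0.0137,0.0015,0],0,0.5],
  ],
)

```text
time: 3.72
tool_pos: [0.4448, -0.0451, 0.0825]
ee_rot: [3.141, -0.0, 1.741]
wrist_force: [0.4, 0.4, -1.1]
width: 0.0398
finger_force: 29.9
```

Emit:
carry_out(
  steps=[
    [[-0.009,0,0.001],0,0.5],
    [[-0.0177,0,0.0],0,0.5],
    [[-0.0266,0,0.0],0,0.5],
    [[-0.0354,0,0.001],0,0.5],
    [[-0.044,0,0.003],0,0.5],
    [[-0.0527,0,0.005],0,0.5],
    [[-0.0527,0,0.005],0,0.5],
  ],
)

```text
time: 4.6
tool_pos: [0.4548, -0.0996, 0.0797]
ee_rot: [3.139, 0.004, 1.739]
wrist_force: [-0.2, 0.6, 8.7]
width: 0.0395
finger_force: 30.0
```

```bash
python3 - <<'E'
from h import *
s=robot.snapshot("side"); cv2.imwrite("pics/s3.png",cv2.resize(s["image"][150:350,250:500,::-1],None,fx=2.4,fy=2.4))
print(robot.get_obs()["wrist_force"])
E
```

```text
[-0.59392551  0.14028354  9.13723487]
```

View pics/s3.png

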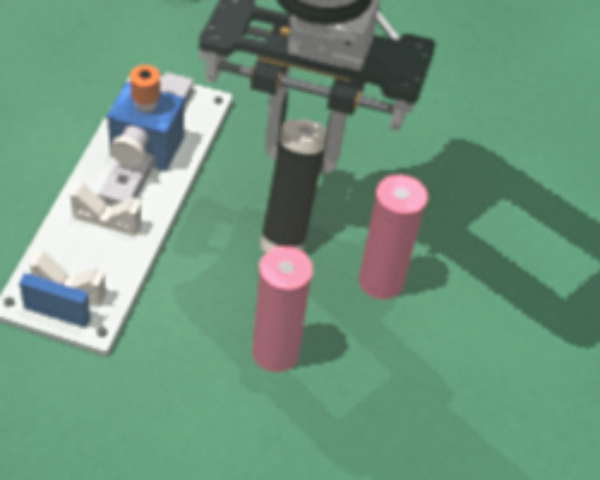

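The crop shows the roller at (295,190) tilting nicely about its foot near (285,250). I'll continue the arc.

Emit:
carry_out(
  steps=[
    [[-0.013,0,0.004],0,0.5],
    [[-0.0239,0,0.0105],0,0.5],
    [[-0.036,0,0.019],0,0.5],
    [[-0.044,0,0.028],0,0.5],
    [[-0.052,0,0.039],0,0.5],
    [[-0.059,0,0.05],0,0.5],
    [[-0.062,0,0.057],0,0.5],
    [[-0.062,0,0.057],0,0.5],
  ],
)

```text
time: 5.65
tool_pos: [0.4646, -0.1617, 0.0211]
ee_rot: [3.141, 0.005, 1.739]
wrist_force: [1.0, -4.2, 2.3]
width: 0.0396
finger_force: 30.0
```

```bash
python3 - <<'E'
from h import *
s=robot.snapshot("side"); cv2.imwrite("pics/s4.png",cv2.resize(s["image"][150:350,250:500,::-1],None,fx=2.4,fy=2.4))
E
```

```text
(no output)
```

View pics/s4.png

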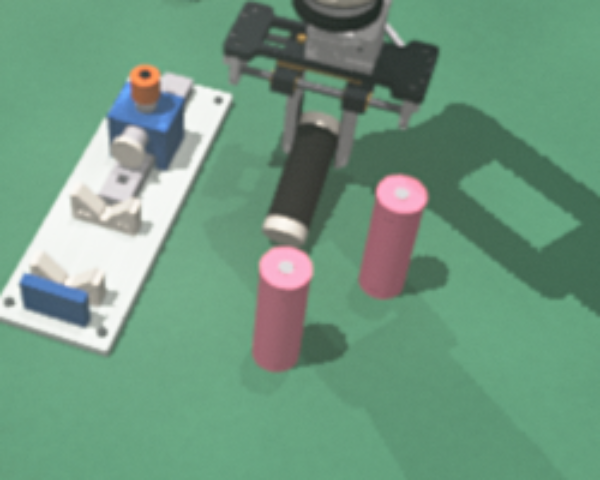

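The roller is nearly flat: the near end is at (285,230) and the far end is gripped at (318,125). I'll release it to drop, move to its middle and grip there.

Emit:
carry_out(
  steps=[
    [[0,0,0],0,-0.1],
    [[0,0,0],0,-0.1],
    [[0,0,0],0,-0.1],
    [[0,0,0],0,-0.1],
    [[0.04,0,0],0,-0.1],
    [[0.04,0,0.016],0,-0.1],
    [[0.04,0,0.016],0,-0.1],
  ],
)

```text
time: 6.58
tool_pos: [0.4559, -0.1185, 0.0029]
ee_rot: [-3.139, -0.001, 1.741]
wrist_force: [0.5, -0.2, -0.7]
width: 0.0516
finger_force: 0.0
```

```bash
python3 - <<'E'
from h import *
s=robot.snapshot("side"); cv2.imwrite("pics/s5.png",cv2.resize(s["image"][150:350,250:500,::-1],None,fx=2.4,fy=2.4))
W=cloud(s);H=hsv(s)
o=robot.get_obs(); print(o["tool_pos"],o["wrist_force"],o["width"])
# rays: dark rubber and light hub pixels near roller
m=(abs(W[...,0]-.455)<.06)&(W[...,1]>-.2)&(W[...,1]<-.02)&(W[...,2]>.012)&(W[...,2]<.05)&(H[...,1]<100)&(s["z_map"]>0)
c,b=blob(m); P=W[b]; jy=np.array([-.1687,.9857]); a=P[:,:2]@jy
t=np.array(o["tool_pos"])[:2]@jy
print(b.sum(),np.percentile(a,[0,1,50,99,100])-t, P.mean(0))
E
```

```text
[ 0.45652708 -0.11900436  0.0036103 ] [-0.04914331 -0.70864406 -0.4499138 ] 0.05204441409694137
709 [-0.04589626 -0.04086625  0.01894177  0.05704131  0.05787007] [ 0.45215527 -0.10309747  0.03302461]
```

View pics/s5.png

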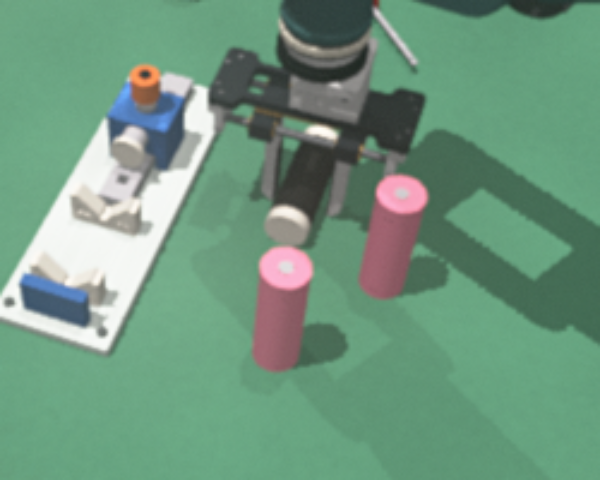

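The crop shows the roller lying between the fingers, near end at (288,225). Its centre is within about 2 mm of the tool; gripping, lifting and carrying it over the cradle.

Emit:
carry_out(
  steps=[
    [[-0.002,0,0],0,-0.1],
    [[-0.002,0,0],0,0.5],
    [[-0.002,0,0],0,0.5],
    [[-0.002,0,0],0,0.5],
    [[-0.002,0,-0.06],0,0.5],
    [[-0.002,0,-0.12],0,0.5],
    [[0.03,0.04,-0.13],0,0.5],
    [[0.07,0.08,-0.13],0,0.5],
    [[0.11,0.12,-0.13],0,0.5],
    [[0.138,0.159,-0.13],0,0.5],
  ],
)

```text
time: 7.88
tool_pos: [0.5905, 0.0462, 0.133]
ee_rot: [-3.139, -0.001, 1.742]
wrist_force: [0.2, -1.5, -3.3]
width: 0.0395
finger_force: 30.0
```

Emit:
carry_out(
  steps=[
    [[0.0,0.0,0],0,0.5],
    [[0.0,0,0],0,0.5],
  ],
)

```text
time: 8.12
tool_pos: [0.5895, 0.0439, 0.1329]
ee_rot: [-3.138, -0.0, 1.741]
wrist_force: [-0.9, 0.1, -3.5]
width: 0.0394
finger_force: 30.0
```

```bash
python3 - <<'E'
from h import *
o=robot.get_obs(); print(o["tool_pos"],o["ee_rot"],o["wrist_force"],o["width"])
jy=np.array([-.1687,.9857]);jx=np.array([.9857,.1687]); t=np.array(o["tool_pos"])[:2]
for n in ("wrist","side","top"):
    s=robot.snapshot(n); W=cloud(s);H=hsv(s); pickle.dump(s,open(n+"6.pkl","wb"))
    if n=="wrist": cv2.imwrite("pics/w6.png",s["image"][:,:,::-1])
    d=W[...,:2]-t; a=d@jy; b=d@jx
    m=(abs(a)<.1)&(abs(b)<.022)&(W[...,2]>o["tool_pos"][2]-.008)&(W[...,2]<o["tool_pos"][2]+.043)&(s["z_map"]>0)
    far=m&(abs(a)>.03); print(n,"a",np.percentile(a[far],[0,2,98,100]).round(4), "z",np.percentile(W[far][:,2],[2,98]).round(3))
    for sg in (1,-1):
        q=m&(a*sg>.03)&(a*sg<.055)
        if q.sum()>20: print("  end",sg,"b range",np.percentile(b[q],[1,99]).round(4),"ztop",np.percentile(W[q][:,2],98).round(4),q.sum())
    if n!="wrist":
        e=(H[...,0]>100)&(H[...,0]<125)&(H[...,1]>130)&(W[...,2]>.04)&(W[...,2]<.06)&(a>0)&(a<.12)&(abs(b)<.06)
        if e.sum()>10:
            hi=e&(W[...,2]>.049); print("  endstop top a",np.percentile(a[hi],[1,50,99]).round(4),"b",np.percentile(b[hi],[1,99]).round(4),hi.sum())
E
```

```text
[0.5895025  0.04386243 0.1329204 ] [-3.13815283e+00 -3.13426456e-04  1.74068288e+00] [-0.92813049  0.09386041 -3.46083401] 0.039397162614956384
wrist a [-0.0646 -0.0622  0.0566  0.0568] z [0.141 0.17 ]
  end 1 b range [-0.0189  0.019 ] ztop 0.1697 6101
  end -1 b range [-0.0196  0.0189] ztop 0.1695 759
side a [-0.0607 -0.0491  0.0583  0.0592] z [0.133 0.169]
  end 1 b range [-0.0204  0.0161] ztop 0.1691 235
  end -1 b range [-0.0213  0.0053] ztop 0.1602 34
  endstop top a [0.0644 0.0696 0.0751] b [-0.0283  0.0266] 108
top a [-0.0499 -0.0484  0.0575  0.0581] z [0.151 0.171]
  end 1 b range [-0.0198  0.0183] ztop 0.1705 158
  end -1 b range [-0.0202  0.0127] ztop 0.1704 64
  endstop top a [0.0636 0.0684 0.0744] b [-0.0287  0.0295] 81
```

View pics/w6.png

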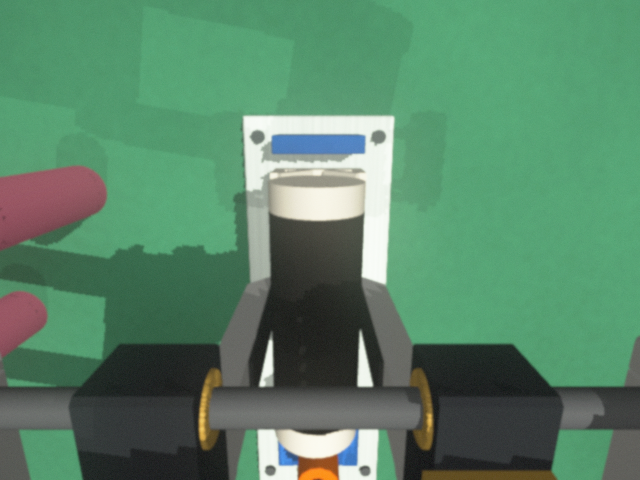

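The wrist view shows the roller (cols 270–365) level and centred on the end stop (cols 272–364), just short of it. Shifting 2 mm and lowering it into the V-blocks.

Emit:
carry_out(
  steps=[
    [[0.002,0,0.04],0,0.5],
    [[0.002,0,0.08],0,0.5],
    [[0.002,0,0.09],0,0.5],
    [[0.002,0,0.097],0,0.5],
    [[0.002,0,0.0975],0,0.5],
    [[0.002,0,0.0975],0,0.5],
  ],
)

```text
time: 9.02
tool_pos: [0.5915, 0.0459, 0.0388]
ee_rot: [3.138, 0.0, 1.74]
wrist_force: [0.2, -0.2, -3.0]
width: 0.0391
finger_force: 30.0
```

Emit:
carry_out(
  steps=[
    [[0,0,0.002],0,0.5],
    [[0,0,0.003],0,0.5],
    [[0,0,0.003],0,0.5],
  ],
)

```text
time: 9.4
tool_pos: [0.5915, 0.0459, 0.0377]
ee_rot: [3.138, 0.001, 1.74]
wrist_force: [-4.1, -1.2, 7.6]
width: 0.0393
finger_force: 30.0
```

The roller is seated, with about 7.6 N upward on the tool. Releasing and rising.

Emit:
carry_out(
  steps=[
    [[0,0,0],0,-0.3],
    [[0,0,0],0,-0.3],
    [[0,0,0],0,-0.3],
    [[0,0,-0.05],0,-0.3],
    [[0,0,-0.1],0,-0.3],
    [[0,0,-0.15],0,-0.3],
    [[0,0,-0.15],0,-0.3],
    [[0,0,-0.15],0,-0.3],
  ],
)

```text
time: 10.4
tool_pos: [0.59, 0.0459, 0.1831]
ee_rot: [-3.141, -0.0, 1.74]
wrist_force: [0.6, -0.0, 0.2]
width: 0.0613
finger_force: 0.0
```

```bash
python3 - <<'E'
from h import *
o=robot.get_obs(); print(o["tool_pos"],o["ee_rot"],o["width"],o["wrist_force"])
jy=np.array([-.1687,.9857]);jx=np.array([.9857,.1687]); t=np.array([.5895,.0445])
for n in ("wrist","side","top"):
    s=robot.snapshot(n); W=cloud(s);H=hsv(s); pickle.dump(s,open(n+"7.pkl","wb"))
    if n=="wrist": cv2.imwrite("pics/w7.png",s["image"][:,:,::-1])
    d=W[...,:2]-t; a=d@jy; b=d@jx; z=W[...,2]; ok=s["z_map"]>0
    m=ok&(abs(b)<.012)&(abs(a)<.09)&(z>.060)&(z<.085)
    m&=(a>-.07)
    if m.sum()>20: print(n,"roller a",np.percentile(a[m],[1,99]).round(4),"ztop",[np.percentile(z[m&(a*g>.02)],97).round(4) for g in (1,-1) if (m&(a*g>.02)).sum()>5])
    e=ok&(H[...,0]<14)&(H[...,1]>170)&(z>.06)&(a<-.1)&(a>-.2)
    if e.sum()>5:
        c,bb=blob(e); k=ray(s,*c,.108); top=bb&(z>.104); c2=np.argwhere(top).mean(0)[::-1]; p=ray(s,*c2,.108); print(n,"knob",c2,p.round(4),"ab",((p[:2]-t)@jy).round(4),((p[:2]-t)@jx).round(4),top.sum(),"z",np.percentile(z[top],90).round(4))
E
```

```text
[0.58996139 0.0459375  0.18313729] [-3.14066258e+00 -2.60562081e-04  1.74028610e+00] 0.06128283310853337 [ 0.6394112  -0.0314654   0.24766865]
wrist roller a [-0.0609  0.0574] ztop [np.float64(0.0736), np.float64(0.0737)]
wrist knob [315.66176471 433.98529412] [ 0.6152 -0.1019  0.108 ] ab -0.1486 0.0006 68 z 0.1101
side roller a [-0.0608  0.0597] ztop [np.float64(0.0728), np.float64(0.0729)]
top roller a [-0.051   0.0598] ztop [np.float64(0.0736), np.float64(0.0722)]
top knob [380.36363636 205.        ] [ 0.6142 -0.0967  0.108 ] ab -0.1433 0.0005 11 z 0.109
```

View pics/w7.png

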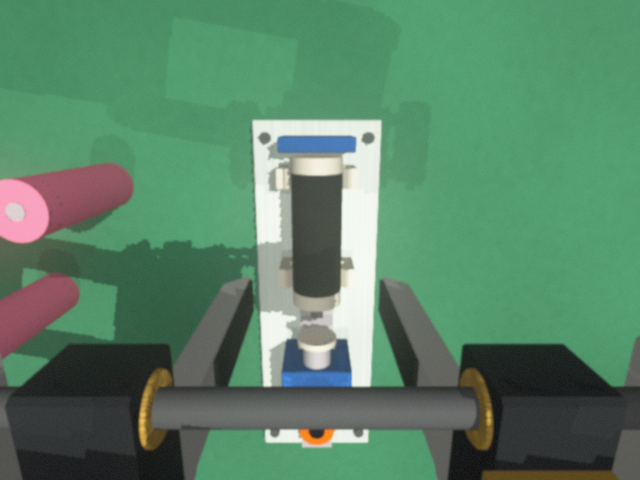

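Roller at (317,230) is lying level in both V-blocks and clear of the end stop. The knob is at (316,434). Going to the knob.

Emit:
carry_out(
  steps=[
    [[-0.05,-0.001,0],0,-0.3],
    [[-0.1,-0.001,0],0,-0.3],
    [[-0.144,-0.001,0],0,-0.3],
    [[-0.144,-0.001,0],0,-0.3],
    [[-0.144,-0.001,0.04],0,-0.3],
    [[-0.144,-0.001,0.08],0,-0.3],
    [[-0.144,-0.001,0.104],0,-0.3],
    [[-0.144,-0.001,0.104],0,-0.3],
  ],
)

```text
time: 11.55
tool_pos: [0.611, -0.0943, 0.0761]
ee_rot: [-3.135, -0.004, 1.741]
wrist_force: [0.7, 0.4, 0.1]
width: 0.0612
finger_force: 0.0
```

```bash
python3 - <<'E'
from h import *
o=robot.get_obs(); print(o["tool_pos"],o["ee_rot"],o["width"],o["wrist_force"])
s=robot.snapshot("side"); cv2.imwrite("pics/s8.png",cv2.resize(s["image"][140:320,220:440,::-1],None,fx=2.7,fy=2.7))
E
```

```text
[ 0.61098246 -0.09429612  0.07607746] [-3.13457996 -0.0037339   1.74144232] 0.06116399468379996 [0.73959913 0.35964532 0.08392747]
```

Emit:
carry_out(
  steps=[
    [[0,0,0],0,-0.3],
    [[0,0,0],0,-0.3],
  ],
)

```text
time: 11.85
tool_pos: [0.6146, -0.0962, 0.0818]
ee_rot: [3.139, 0.001, 1.741]
wrist_force: [0.3, 0.0, -0.0]
width: 0.0609
finger_force: 0.0
```

Emit:
carry_out(
  steps=[
    [[-0.0,0,0.002],0,-0.3],
    [[0,-0.0005,0.002],0,0.7],
    [[0,-0.0005,0.002],0,0.7],
    [[0,-0.0005,0.002],0,0.7],
    [[0,-0.0005,0.002],0,0.7],
    [[0,-0.0005,0.002],0,0.7],
  ],
)

```text
time: 12.6
tool_pos: [0.6146, -0.0961, 0.078]
ee_rot: [3.138, 0.0, 1.74]
wrist_force: [4.9, 0.9, -2.5]
width: 0.0274
finger_force: 30.0
```

Emit:
carry_out(
  steps=[
    [[0,0.0005,-0.006],0,0.7],
    [[0,0.0005,-0.0125],0,0.7],
    [[0,0.0005,-0.0125],0,0.7],
    [[0,0.0005,-0.0125],0,0.7],
  ],
)

```text
time: 13.1
tool_pos: [0.6146, -0.096, 0.0893]
ee_rot: [3.14, -0.0, 1.74]
wrist_force: [5.5, -0.3, -6.7]
width: 0.0276
finger_force: 30.0
```

```bash
cat > k.py <<'E'
from h import *
o=robot.get_obs(); print(o["tool_pos"].round(4),o["width"].round(4),o["wrist_force"].round(1))
jy=np.array([-.1687,.9857]); t=np.array([.5895,.0445])
for n in ("side","top"):
    s=robot.snapshot(n); W=cloud(s);H=hsv(s); z=W[...,2]; a=(W[...,:2]-t)@jy
    m=(H[...,0]<14)&(H[...,1]>150)&(z>.06)&(abs(a+.13)<.06)
    if m.sum()>3: print(n,"knob",W[m].mean(0).round(4),"a",a[m].mean().round(4),"z",z[m].min().round(4),z[m].max().round(4),m.sum())
    m=(H[...,0]>100)&(H[...,0]<125)&(H[...,1]>130)&(z>.063)&(z<.073)&(abs(a+.13)<.08)
    if m.sum()>3: print(n,"block a",np.percentile(a[m],[2,98]).round(4),m.sum())
E
python3 k.py
```

```text
Traceback (most recent call last):
  File "k.py", line 2, in <module>
    o=robot.get_obs(); print(o["tool_pos"].round(4),o["width"].round(4),o["wrist_force"].round(1))
                                                    ^^^^^^^^^^^^^^^^
AttributeError: 'float' object has no attribute 'round'
```

Emit:
carry_out(
  steps=[
    [[0,0,-0.001],0,0.7],
    [[0,0,-0.001],0,0.7],
    [[0.008,0,-0.001],0,0.7],
    [[0.016,0,-0.001],0,0.7],
    [[0.024,0,-0.001],0,0.7],
    [[0.03,0,-0.001],0,0.7],
    [[0.03,0,-0.001],0,0.7],
  ],
)

```text
time: 13.98
tool_pos: [0.6094, -0.0657, 0.0902]
ee_rot: [3.14, -0.001, 1.741]
wrist_force: [5.6, 1.6, -6.8]
width: 0.0272
finger_force: 30.0
```

```bash
sed -i 's/o\["width"\].round(4)/o["width"]/' k.py; python3 k.py
```

```text
[ 0.6094 -0.0657  0.0902] 0.02719726797988575 [ 5.6  1.6 -6.8]
side knob [ 0.6092 -0.0616  0.1198] a -0.1079 z 0.1178 0.1218 22
side block a [-0.1312 -0.088 ] 177
top block a [-0.0953 -0.087 ] 56
```

The tailstock has moved about 30 mm and the knob is still lifted. Letting the pin down.

Emit:
carry_out(
  steps=[
    [[0,0,0.005],0,0.7],
    [[0,0,0.01],0,0.7],
    [[0,0,0.014],0,0.7],
    [[0,0,0.014],0,0.7],
    [[0,0,0.014],0,0.7],
  ],
)

```text
time: 14.7
tool_pos: [0.6095, -0.0661, 0.078]
ee_rot: [3.139, -0.0, 1.741]
wrist_force: [5.6, 1.7, -0.2]
width: 0.0272
finger_force: 30.0
```

```bash
python3 k.py
```

```text
[ 0.6095 -0.0661  0.078 ] 0.027225430776672378 [ 5.6  1.7 -0.2]
side knob [ 0.6083 -0.0622  0.1078] a -0.1083 z 0.1063 0.1095 15
side block a [-0.1287 -0.0881] 156
top block a [-0.0943 -0.0869] 44
```

Emit:
carry_out(
  steps=[
    [[0,0,0.001],0,0.7],
    [[0,0,0.001],0,0.7],
    [[0,0,0.001],0,0.7],
  ],
)

```text
time: 15.18
tool_pos: [0.6096, -0.0667, 0.0779]
ee_rot: [3.139, 0.001, 1.74]
wrist_force: [3.7, 2.0, 4.8]
width: 0.0274
finger_force: 30.0
```

```bash
python3 k.py; python3 - <<'E'
from h import *
jy=np.array([-.1687,.9857]);jx=np.array([.9857,.1687]); t=np.array([.5895,.0445])
s=robot.snapshot("side"); W=cloud(s); d=W[...,:2]-t; a=d@jy;b=d@jx; z=W[...,2]
m=(abs(b)<.012)&(a>-.058)&(a<.075)&(z>.06)&(z<.085); print(np.percentile(a[m],[1,99]),[np.percentile(z[m&(a*g>.02)],97) for g in (1,-1)])
cv2.imwrite("pics/s9.png",cv2.resize(s["image"][140:320,220:440,::-1],None,fx=2.7,fy=2.7))
E
```

```text
[ 0.6096 -0.0667  0.0779] 0.027376552302216684 [3.7 2.  4.8]
side knob [ 0.6104 -0.0637  0.1075] a -0.1102 z 0.1054 0.1103 15
side block a [-0.1082 -0.0891] 147
top block a [-0.0947 -0.0874] 49
[-0.05729284  0.0596395 ] [np.float64(0.07316875196578612), np.float64(0.07304436667332916)]
```

View pics/s9.png

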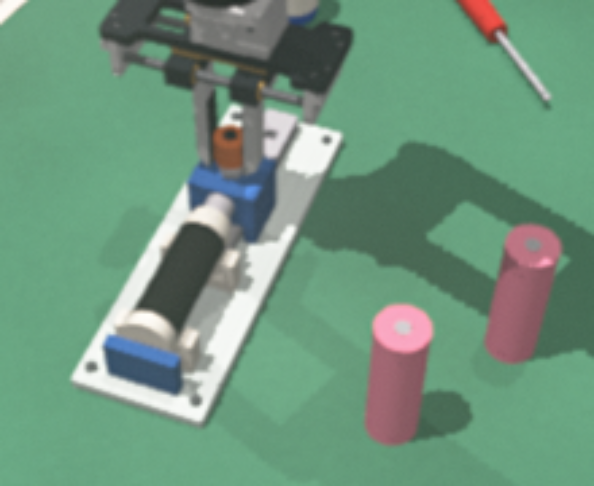

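The roller lies at (180,280), shut in between the nose (220,205) and the end stop (145,365). The knob is gripped at home height: its top is at about 108 mm and it pushes back at 4.8 N. Tailstock travel is 29.8 mm. Handing in.

```bash
python3 -c "
from bench import robot
print(robot.close_job())"
```

```text
the job is handed in; nothing more can be done
None
```

The job is handed in: the roller lies shut in on the V-blocks, the tailstock is one slot on (about 29.8 mm measured) with the pin home, and the gripper still holds the knob; the hand-in call did not return a verdict.

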